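Find the indicator lamp with the cracked fixing tongue and scrap it

TASK

One of the four indicator lamps lying lens down on the bench has a fixing tongue with a hairline crack at its root that you cannot see: press each tongue gently halfway along with the closed fingertips, with about 6 N, hold it for about half a second, and judge how far it gives; never press harder than 12 N or it snaps. Pick up the lamp whose tongue gives about three times as far as the others and does not spring all the way back, and set it down gently, still lens down, flat on the floor of the scrap crate (the empty one with the corner posts), then let go. Leave the sound lamps and everything else on the bench where they lie.

Things in the scene. Friction and masses are not known exactly. Their poses are not given: they have to be found in the camera images.
- lamp_1: used side-indicator lamp, lens down: 124 mm (its x) by 48 mm (its y), grey housing 31 mm high over an amber lens, about 0.2 kg. Origin: centre of underside, z up. On its back (x = 17 to 31 mm) a boss 53 mm high carries a springy tongue that runs to -x; a bulb holder 25 mm across, 52 mm high, at x = 46 mm. Lift it by the housing, across its width at x = 0, 18 to 28 mm up
- tongue_1: fixing tongue of lamp_1: grey plastic cantilever strip 80 x 14 x 3 mm with a small catch on top of its free end. Origin: its root on the boss, mid-thickness, 50 mm above the bench; it runs along its own -x, 15 mm or more of air under it. It bottoms after about 10 mm of give halfway along and may snap above 12 N
- lamp_2: another lamp of the same kind; shape, axes and grip as lamp_1
- tongue_2: fixing tongue of lamp_2, like tongue_1. At rest the tongues slope up to 3 degrees either way, sound or cracked alike: only the give under load tells
- lamp_3: another lamp of the same kind; shape, axes and grip as lamp_1
- tongue_3: fixing tongue of lamp_3, like tongue_1. The crack cannot be seen
- lamp_4: another lamp of the same kind; shape, axes and grip as lamp_1
- tongue_4: fixing tongue of lamp_4, like tongue_1. The crack cannot be seen
- mid_1 (a point): the point halfway along tongue_1 (40 mm from its root), on its top face: where to press; about 52 mm above the bench, a few mm more or less with the slope. Pressed there with 6 N a sound tongue gives 1.3 to 2 mm, a cracked one about 6 mm
- mid_2 (a point): the point halfway along tongue_2 (40 mm from its root), on its top face: where to press; about 52 mm above the bench, a few mm more or less with the slope. Pressed there with 6 N a sound tongue gives 1.3 to 2 mm, a cracked one about 6 mm
- mid_3 (a point): the point halfway along tongue_3 (40 mm from its root), on its top face: where to press; about 52 mm above the bench, a few mm more or less with the slope. Pressed there with 6 N a sound tongue gives 1.3 to 2 mm, a cracked one about 6 mm
- mid_4 (a point): the point halfway along tongue_4 (40 mm from its root), on its top face: where to press; about 52 mm above the bench, a few mm more or less with the slope. Pressed there with 6 N a sound tongue gives 1.3 to 2 mm, a cracked one about 6 mm
- end_1 (a point): the free end of tongue_1 (80 mm from its root), on the strip's top face; it moves twice as far as mid_1. A sound tongue springs right back after the press, a cracked one stays 4 to 5 mm lower here
- end_2 (a point): the free end of tongue_2 (80 mm from its root), on the strip's top face; it moves twice as far as mid_2. A sound tongue springs right back after the press, a cracked one stays 4 to 5 mm lower here
- end_3 (a point): the free end of tongue_3 (80 mm from its root), on the strip's top face; it moves twice as far as mid_3. A sound tongue springs right back after the press, a cracked one stays 4 to 5 mm lower here
- end_4 (a point): the free end of tongue_4 (80 mm from its root), on the strip's top face; it moves twice as far as mid_4. A sound tongue springs right back after the press, a cracked one stays 4 to 5 mm lower here
- scrap_crate: the scrap crate: empty black lattice crate, 250 mm (its x) by 190 mm (its y), walls 60 mm high all round and 6 mm thick, a square stacking post 95 mm high in each corner; origin: centre of its underside, floor 5 mm thick. Fixed to the bench
- stock_crate: the stock crate: the same size but without corner posts, its front wall (at -x) only 26 mm high, a loose lens and a brush in it; origin: centre of its underside. Fixed. Not used in this job
- red_lens: red lens 91 x 56 x 14 mm in the stock crate; a bystander, to be left alone
- screwdriver: black-handled screwdriver 170 mm long, lying between the lamps; a bystander, to be left alone
- flasher_can: small aluminium flasher relay, 34 mm across and 40 mm high, standing between the lamps; origin: centre of its underside; a bystander, to be left alone
- brush: wooden brush 200 mm long, lying in the stock crate; a bystander, to be left alone
- bulb_jar: glass jar 64 mm across, 85 mm high, beyond the lamps; a bystander, to be left alone
- meter: yellow multimeter 150 x 78 x 36 mm, beyond the lamps; a bystander, to be left alone
There are look-alikes about, which are no part of the job. What is shaped like the lamp_4 but blue or purple is not meant.

How it is judged:
On the way, in this order (a step that is already met when the one before it is completed fails the run):
1. a tongue is pressed about halfway along with about 6 N (4 to 9 N), held, and gives more than 3.7 mm there (7.5 mm at its end), as only the cracked one does (((contact force between tongue_1 and anything else between 4 and 9 N and z of end_1 in the frame of lamp_1 below 0.0485 m and horizontal distance between the grasp point and mid_1 below 0.025 m and distance of lamp_1 from where it was at the start of the episode below 0.02 m) or (contact force between tongue_2 and anything else between 4 and 9 N and z of end_2 in the frame of lamp_2 below 0.0405 m and horizontal distance between the grasp point and mid_2 below 0.025 m and distance of lamp_2 from where it was at the start of the episode below 0.02 m) or (contact force between tongue_3 and anything else between 4 and 9 N and z of end_3 in the frame of lamp_3 below 0.0445 m and horizontal distance between the grasp point and mid_3 below 0.025 m and distance of lamp_3 from where it was at the start of the episode below 0.02 m) or (contact force between tongue_4 and anything else between 4 and 9 N and z of end_4 in the frame of lamp_4 below 0.0465 m and horizontal distance between the grasp point and mid_4 below 0.025 m and distance of lamp_4 from where it was at the start of the episode below 0.02 m))), for 0.25 s.
2. the lamp whose tongue has stayed down is lifted off the bench in the gripper (((height (world z) of lamp_1 above 0.06 m and contact force between lamp_1 and the fingers above 0.5 N and z of end_1 in the frame of lamp_1 below 0.0535 m) or (height (world z) of lamp_2 above 0.06 m and contact force between lamp_2 and the fingers above 0.5 N and z of end_2 in the frame of lamp_2 below 0.0455 m) or (height (world z) of lamp_3 above 0.06 m and contact force between lamp_3 and the fingers above 0.5 N and z of end_3 in the frame of lamp_3 below 0.0495 m) or (height (world z) of lamp_4 above 0.06 m and contact force between lamp_4 and the fingers above 0.5 N and z of end_4 in the frame of lamp_4 below 0.0515 m))), for 0.1 s.
At the end, for the whole second after the job is handed in: the lamp with the cracked tongue (its free end left at least 2.5 mm lower by the press) lies lens down and flat (within 7 degrees) on the floor of the scrap crate, inside its walls, released and at rest; every other lamp is within 30 mm of where it lay and every bystander within 40 mm of its place (((z of end_1 in the frame of lamp_1 below 0.0535 m and x of lamp_1 in the frame of scrap_crate between -0.115 and 0.115 m and y of lamp_1 in the frame of scrap_crate between -0.085 and 0.085 m and z of lamp_1 in the frame of scrap_crate between 0 and 0.012 m and angle between lamp_1's own z axis and vertical below 0.12 rad and linear speed of lamp_1 below 0.02 m/s and contact force between lamp_1 and scrap_crate above 0.5 N) or (z of end_2 in the frame of lamp_2 below 0.0455 m and x of lamp_2 in the frame of scrap_crate between -0.115 and 0.115 m and y of lamp_2 in the frame of scrap_crate between -0.085 and 0.085 m and z of lamp_2 in the frame of scrap_crate between 0 and 0.012 m and angle between lamp_2's own z axis and vertical below 0.12 rad and linear speed of lamp_2 below 0.02 m/s and contact force between lamp_2 and scrap_crate above 0.5 N) or (z of end_3 in the frame of lamp_3 below 0.0495 m and x of lamp_3 in the frame of scrap_crate between -0.115 and 0.115 m and y of lamp_3 in the frame of scrap_crate between -0.085 and 0.085 m and z of lamp_3 in the frame of scrap_crate between 0 and 0.012 m and angle between lamp_3's own z axis and vertical below 0.12 rad and linear speed of lamp_3 below 0.02 m/s and contact force between lamp_3 and scrap_crate above 0.5 N) or (z of end_4 in the frame of lamp_4 below 0.0515 m and x of lamp_4 in the frame of scrap_crate between -0.115 and 0.115 m and y of lamp_4 in the frame of scrap_crate between -0.085 and 0.085 m and z of lamp_4 in the frame of scrap_crate between 0 and 0.012 m and angle between lamp_4's own z axis and vertical below 0.12 rad and linear speed of lamp_4 below 0.02 m/s and contact force between lamp_4 and scrap_crate above 0.5 N)) and (distance of lamp_1 from where it was at the start of the episode below 0.03 m or z of end_1 in the frame of lamp_1 below 0.0535 m) and (distance of lamp_2 from where it was at the start of the episode below 0.03 m or z of end_2 in the frame of lamp_2 below 0.0455 m) and (distance of lamp_3 from where it was at the start of the episode below 0.03 m or z of end_3 in the frame of lamp_3 below 0.0495 m) and (distance of lamp_4 from where it was at the start of the episode below 0.03 m or z of end_4 in the frame of lamp_4 below 0.0515 m) and distance of each of red_lens, screwdriver, flasher_can, brush, bulb_jar, meter from where it was at the start of the episode below 0.04 m); the robot touches nothing.
It fails at once if a tongue takes more than 14 N: it snaps (contact force between any of tongue_1, tongue_2, tongue_3, tongue_4 and anything else above 14 N).
It fails at once if a lamp that has not been found cracked (its tongue has not stayed down after a press) is moved more than 30 mm ((distance of lamp_1 from where it was at the start of the episode above 0.03 m and not (z of end_1 in the frame of lamp_1 below 0.0535 m)) or (distance of lamp_2 from where it was at the start of the episode above 0.03 m and not (z of end_2 in the frame of lamp_2 below 0.0455 m)) or (distance of lamp_3 from where it was at the start of the episode above 0.03 m and not (z of end_3 in the frame of lamp_3 below 0.0495 m)) or (distance of lamp_4 from where it was at the start of the episode above 0.03 m and not (z of end_4 in the frame of lamp_4 below 0.0515 m))).
It fails at once if a lamp is dropped: falling free, not set down ((contact force between lamp_1 and the fingers below 0.05 N and linear speed of lamp_1 above 0.5 m/s and height (world z) of lamp_1 above 0.012 m) or (contact force between lamp_2 and the fingers below 0.05 N and linear speed of lamp_2 above 0.5 m/s and height (world z) of lamp_2 above 0.012 m) or (contact force between lamp_3 and the fingers below 0.05 N and linear speed of lamp_3 above 0.5 m/s and height (world z) of lamp_3 above 0.012 m) or (contact force between lamp_4 and the fingers below 0.05 N and linear speed of lamp_4 above 0.5 m/s and height (world z) of lamp_4 above 0.012 m)).
It fails at once if a bystander is pushed more than 40 mm (distance of any of red_lens, screwdriver, flasher_can, brush, bulb_jar, meter from where it was at the start of the episode above 0.04 m).
It also fails if it takes over 69 s, if anything falls off the work surface, if the arm or the gripper's body presses on something with over 40 N, if the wrist force passes 120 N, or if a joint passes its speed limit or range.

ROBOT

A 6-joint arm with a two-finger parallel gripper is mounted at the origin on the work surface. World frame = base frame: x ahead of the robot, y to its left, z up, the work surface at z = 0. Lengths are in m, angles in rad, forces in N, time in s.
With the tool pointing down it reaches from about 0.225 to 0.875 m from the base axis. Payload 3.4 kg.
Tool frame: the origin (TCP) lies on the mounting face of the last link; the fingertips stand 173 mm ahead of it and the grasp point (between the pads) lies 155 mm ahead of it; y points along the fingers, x is the direction in which the jaws open and shut, and the axes are right-handed (so a half turn about y gives the same grasp; the last joint's range is limited). The gripper opens to 85 mm and grips with 20 to 120 N. Pads are 22 mm wide; open, the fingers measure 114 mm over their backs; the gripper's body (76 mm by 85 mm) begins 54 mm behind the grasp point. The pads swing forward as they close: fully open they stand 13 mm farther back than shut.
Start: joints at [-0.121, 0.276, 1.505, -0, 1.361, -0.121], TCP at [0.575, -0, 0.405] pointing down, gripper open.
Joint ranges: [-2.89, 2.89], [-0.75, 2.08], [0.22, 2.7], [-1.18, 4.32], [0.11, 2.71], [-2.7, 2.7]. Speed limits (rad/s): [2.57, 2.57, 3.14, 3.14, 3.14, 3.14].

INTERFACE

Orientations are given as a unit quaternion [w, x, y, z].
In Python, from rig import manip, vision, ticket gives the robot as it stands.
- The arm moves only by the tool arm_command, never from a script. Its argument "increments" is one flat list of numbers, 7 for each row, row after row: the turn, a rotation vector about the tool's x, y, z in rad, then the shift along the tool's x, y, z in cm, then the closure, from 0 (fully open) to 1 (shut). In form: [wx, wy, wz, tx, ty, tz, hand, wx, wy, wz, tx, ty, tz, hand, ...]. A call has 1 to 8 rows; each row shifts and turns the commanded pose from where the row before left it, along the tool's axes as they then stand; what a row does not reach is not made up. A row lasts 1/8 s, in which the tool goes at most 62.5 mm and 10.7 degrees, less where a joint would pass 70% of its speed; a pose out of reach is approached as far as the arm can. A call is refused whole if a number of a shift passes 6.25 or a number of a turn 0.188, either way. A call with a gripper value outside its range is refused whole. The fingers move at their own pace and stop on an object; "grip_force" is the grip in N (left out, the last holds). Time passes only in rows, so rows that do not move let the fingers close. It gives the time, the measured TCP pose, the force and the opening at its end, in the units of the state.
- manip.get_state(): the state, without advancing time (a new reading comes with each control period).
- vision.get_image(name): name is "scene" or "side" or "wrist"; returns the picture (480x640x3 uint8, red, green, blue); there is no depth.
- vision.camera_params(name): a dict with "vfov" (degrees; the focal length in pixels is half the picture's height over the tangent of half this angle, whatever the lens; pixels are square), "cx", "cy" (the principal point, pixels), "R" (3x3) and "t" (3): a world point X has camera coordinates R X + t. Camera axes: x right, y down, z forward; pixel columns grow to the right and rows downward; lengths in m; the calibration is good to about 2 mm. The wrist camera is an equidistant fisheye: a pixel r from the principal point sees the ray r / f radians off the axis. A picture is of the moment at which its call begins: read the wrist's pose just before it. camera_params takes no time and is no camera call; for the wrist camera it gives the pose at the moment of the call.
- ticket.sign_off(): hands the job in, once; it reports no verdict.
The state is a dict: "clock": time; "qpos": joint angles; "qd": joint speeds; "effort": joint torques, N m; "position": TCP position; "ee_rot": TCP orientation; "contact_force": force on the tool from outside, world axes, zero at the start; "moment": the same for the moment, N m; "width": finger opening in m.
Only numpy, scipy, OpenCV 4.12 (cv2) and the standard library are available. Lean on these libraries where they do the work, as an engineer would, in place of code of your own. Each camera call takes 0.05 s, during which the arm holds its last target.

## Working session

There is one attempt and no reset: what is moved stays moved. The work goes in short steps, Python scripts to look and compute and a tool call to move; the robot and the scene stay as the last step left them, time stands still between calls to the robot, and variables do not carry over. Pictures are saved under pics/ and viewed, and the job is handed in when it is done.

Besides the shell and the picture viewer there is one more tool, called after "Emit:" as a command line: name --argument value ..., lists and objects as JSON in quotes. arm_command: Moves the arm, as the interface text tells. Its arguments: {"type":"object","properties":{"increments":{"type":"array"},"grip_force":{"type":"number"}},"required":["increments"]}

```bash
mkdir -p pics; ls
python3 - <<'E'
from rig import manip, vision
import cv2
print(manip.get_state())
for n in ["scene","side","wrist"]:
    p=vision.camera_params(n); print(n,p)
    cv2.imwrite(f"pics/{n}0.png",vision.get_image(n)[:,:,::-1])
E
```

```text
pics
{'clock': 0.0, 'qpos': array([-1.20991236e-01,  2.76631871e-01,  1.50616608e+00, -2.58050350e-06,
        1.36069797e+00, -1.20986415e-01]), 'qd': array([-0.00048991, -0.00014598, -0.00253488, -0.00075418, -0.0007571 ,
       -0.00077295]), 'effort': array([ 6.20495921e-04, -4.16768074e+01, -2.45808578e+01, -1.52056768e-04,
        1.11346930e-02,  1.69860516e-05]), 'position': array([5.74786251e-01, 2.51530118e-05, 4.03805246e-01]), 'ee_rot': array([ 7.07186791e-01, -7.07026131e-01,  6.69608838e-04,  6.66581736e-04]), 'contact_force': array([-0.49301545,  0.41561343,  0.75664667]), 'moment': array([-0.01915842, -0.03018598, -0.0155001 ]), 'width': 0.08528254249625108}
scene {'vfov': 45.08286066083355, 'cx': 313.0820774565779, 'cy': 235.9795239736467, 'R': array([[ 0.32030519,  0.94727184,  0.0089799 ],
       [ 0.74465846, -0.24591252, -0.62049239],
       [-0.5855667 ,  0.20543389, -0.78416105]]), 't': array([-0.16177656, -0.32440198,  1.5399797 ])}
side {'vfov': 57.17846036840865, 'cx': 317.63217417082643, 'cy': 235.03245202046722, 'R': array([[ 0.99734537, -0.07165985, -0.01292603],
       [-0.05051387, -0.55303127, -0.83162778],
       [ 0.05244582,  0.83007306, -0.55518299]]), 't': array([-0.4911929 ,  0.07403184,  0.94572145])}
wrist {'vfov': 65.70646984690485, 'cx': 312.70726567261624, 'cy': 241.9527392173831, 'R': array([[ 9.99999864e-01, -3.18913918e-04, -4.13677551e-04],
       [-2.00850740e-04, -9.65856608e-01,  2.59077154e-01],
       [-4.82176507e-04, -2.59077036e-01, -9.65856541e-01]]), 't': array([-0.57489532, -0.03382651,  0.37726639])}
```

View pics/scene0.png

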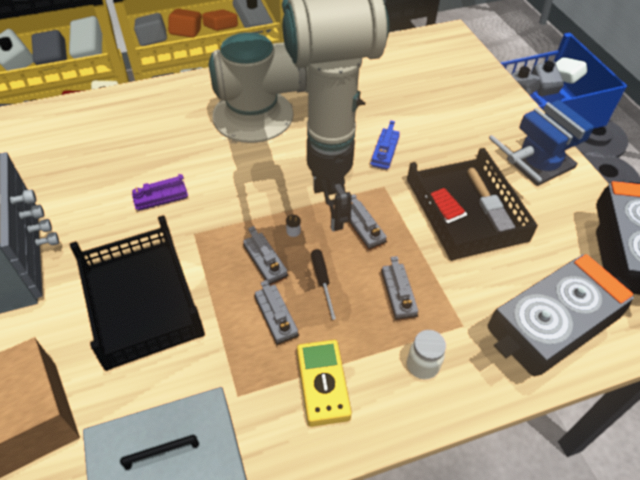

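View pics/side0.png

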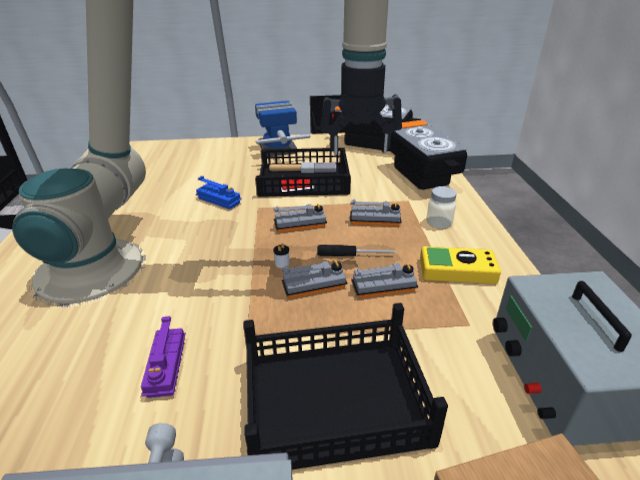

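View pics/wrist0.png

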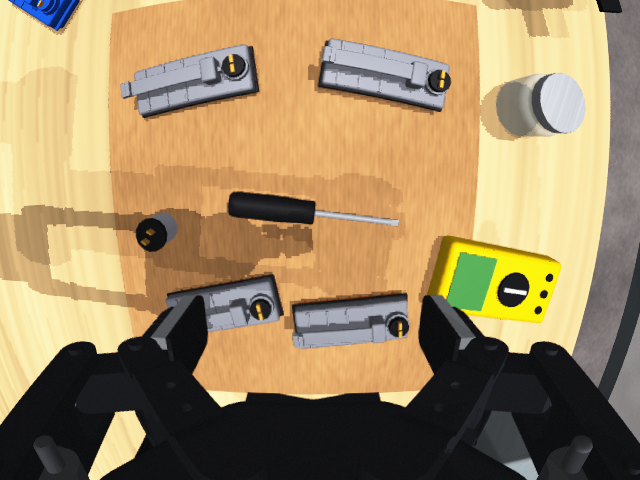

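```bash
cat > h.py <<'E'
import numpy as np, cv2
from rig import manip, vision
def ray(n,p,u,v,P=None):
    p=p or vision.camera_params(n)
    f=240/np.tan(np.radians(p['vfov'])/2)
    a=np.array([u-p['cx'],v-p['cy']])
    if n=='wrist':
        r=np.linalg.norm(a);th=r/f
        d=np.array([*(a/max(r,1e-9)*np.sin(th)),np.cos(th)])
    else: d=np.array([*(a/f),1])
    R=np.array(p['R']);c=-R.T@p['t']
    return c,R.T@d
def at(n,p,u,v,z):
    c,d=ray(n,p,u,v); return c+d*(z-c[2])/d[2]
def proj(n,p,X):
    f=240/np.tan(np.radians(p['vfov'])/2)
    c=np.array(p['R'])@X+p['t']
    if n=='wrist':
        r=np.hypot(c[0],c[1]);th=np.arctan2(r,c[2]);return np.array([p['cx']+f*th*c[0]/r,p['cy']+f*th*c[1]/r])
    return np.array([p['cx']+f*c[0]/c[2],p['cy']+f*c[1]/c[2]])
def snap(n,name,crop=None,k=1):
    p=vision.camera_params(n);im=vision.get_image(n)[:,:,::-1].copy()
    cv2.imwrite(f'pics/{name}_full.png',im)
    if crop: 
        x0,y0,x1,y1=crop; im=im[y0:y1,x0:x1]
    im=cv2.resize(im,None,fx=k,fy=k,interpolation=cv2.INTER_CUBIC)
    cv2.imwrite(f'pics/{name}.png',im); return p
E
python3 - <<'E'
import cv2
im=cv2.imread('pics/wrist0.png')
cv2.imwrite('pics/w0a.png',cv2.resize(im[20:140,100:500],None,fx=2,fy=2,interpolation=cv2.INTER_CUBIC))
cv2.imwrite('pics/w0b.png',cv2.resize(im[250:370,130:450],None,fx=2.5,fy=2.5,interpolation=cv2.INTER_CUBIC))
E
```

```text
(no output)
```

View pics/w0a.png

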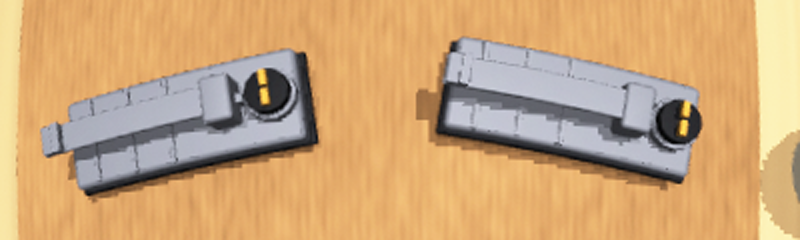

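View pics/w0b.png

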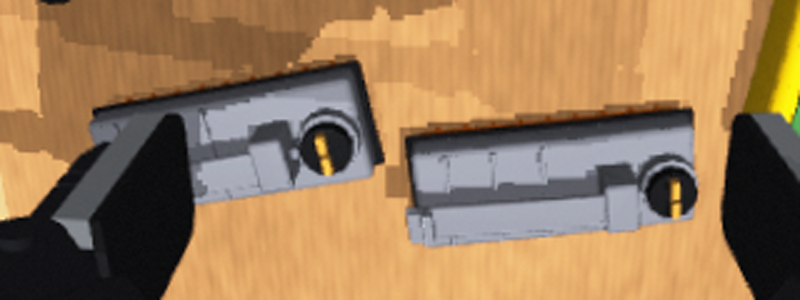

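Emit:
arm_command --increments '[0, 0, 0, 0, -2, -5, 1, 0, 0, 0, 0, -2, -5, 1, 0, 0, 0, 0, 0, 0, 1, 0, 0, 0, 0, 0, 0, 1]' --grip_force 20

```text
clock: 0.65
position: [0.5748, -0.0999, 0.4441]
ee_rot: [0.708, -0.707, 0.001, 0.0]
contact_force: [-0.2, 1.5, 0.1]
width: 0.0125
```

Run:
```python
from h import *
import pickle
s=manip.get_state();print(s['clock'],s['position'],s['contact_force'],s['width'])
p=snap('wrist','w1');pickle.dump(p,open('w1.pkl','wb'))
im=cv2.imread('pics/w1_full.png')
cv2.imwrite('pics/w1a.png',cv2.resize(im[0:240,80:480],None,fx=2,fy=2,interpolation=cv2.INTER_CUBIC))
```

```text
0.65 [ 0.57479394 -0.09987662  0.44413749] [-0.16019024  1.46155179  0.08471945] 0.012485098941377944
```

View pics/w1.png

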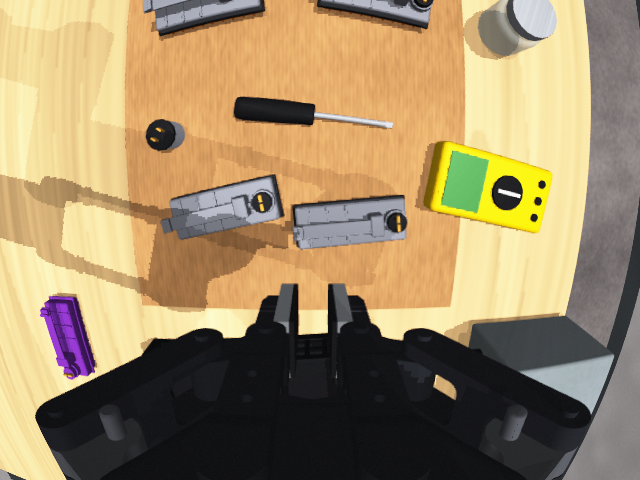

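Run:
```python
import cv2
im=cv2.imread('pics/w1_full.png')
cv2.imwrite('pics/w1b.png',cv2.resize(im[165:260,150:420],None,fx=2.95,fy=2.95,interpolation=cv2.INTER_CUBIC))
s=cv2.imread('pics/side0.png')
cv2.imwrite('pics/s0a.png',cv2.resize(s[295:475,235:455],None,fx=3,fy=3,interpolation=cv2.INTER_CUBIC))
```

```text
(no output)
```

View pics/w1b.png

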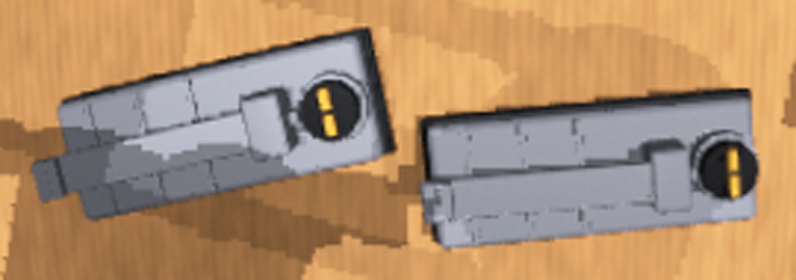

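View pics/s0a.png

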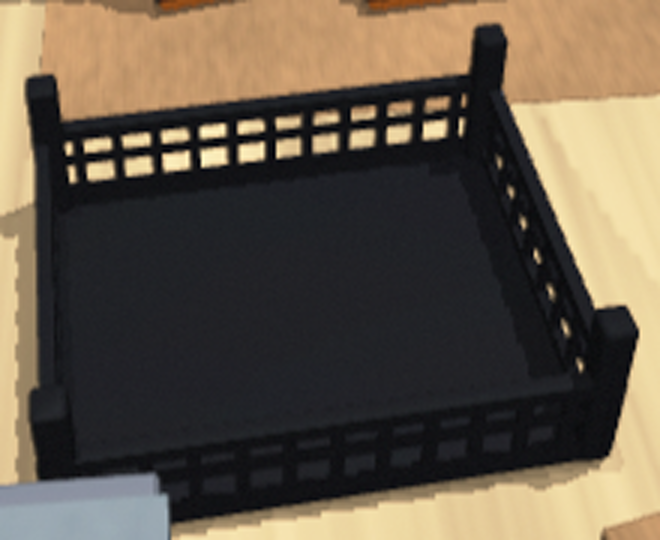

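```bash
cat > fit.py <<'E'
from h import *
from scipy.optimize import least_squares
def fit(n,p,obs,x0):
    def res(q):
        c,s=np.cos(q[2]),np.sin(q[2]);r=[]
        for (X,uv) in obs:
            w=np.array([q[0]+c*X[0]-s*X[1],q[1]+s*X[0]+c*X[1],X[2]])
            r+=list(proj(n,p,w)-uv)
        return np.array(r)
    o=least_squares(res,x0,loss='soft_l1'); return o.x,res(o.x).reshape(-1,2)
E
python3 - <<'E'
from fit import *
import pickle
p1=pickle.load(open('w1.pkl','rb'))
p0={'vfov': 65.70646984690485, 'cx': 312.70726567261624, 'cy': 241.9527392173831, 'R': np.array([[ 9.99999864e-01, -3.18913918e-04, -4.13677551e-04],
       [-2.00850740e-04, -9.65856608e-01,  2.59077154e-01],
       [-4.82176507e-04, -2.59077036e-01, -9.65856541e-01]]), 't': np.array([-0.57489532, -0.03382651,  0.37726639])}
B=(.046,0,.052);O=(.024,0,.053);h=.031
LL=(-.062,-.024,h);LR=(.062,-.024,h);UL=(-.062,.024,h);UR=(.062,.024,h)
d={'A':(p0,[(B,(233,66)),(O,(208,67)),(LL,(143,113.5)),(LR,(252.5,90)),(UR,(250,46)),(UL,(136,70))]),
'B':(p0,[(B,(439.5,80.5)),(O,(418,73)),(LL,(320,84)),(LR,(441.5,109)),(UR,(448.5,66)),(UL,(327.5,41))]),
'C':(p1,[(B,(262.2,202.3)),(O,(239.8,206.4)),(UL,(171,200.6)),(LL,(181.2,238.6)),(LR,(282,219)),(UR,(271,180))]),
'D':(p1,[(B,(396.8,222.3)),(O,(377.8,226)),(UL,(295,209)),(LL,(299.8,248)),(LR,(406,239)),(UR,(404,200.6))])}
for k,(p,o) in d.items():
    x,r=fit('wrist',p,o,[.55,.1,0]); c,s=np.cos(x[2]),np.sin(x[2])
    print(k,x.round(4),np.degrees(x[2]).round(1),'mid',(x[:2]-.023*np.array([c,s])).round(4),r.round(1).tolist())
ps=vision.camera_params('side')
q=[at('side',ps,u,v,.095) for u,v in [(248.5,325),(398,306.7),(440,403),(251.7,430)]]
q=np.array(q);print(q.round(3),q.mean(0),[np.linalg.norm(q[i]-q[(i+1)%4]).round(3) for i in range(4)])
E
```

```text
A [0.4601 0.1325 0.1093] 6.3 mid [0.4372 0.13  ] [[-0.4, -1.5], [0.1, 1.8], [-8.0, 1.4], [4.6, 1.2], [1.9, -3.7], [-5.3, -1.1]]
B [ 0.6424  0.1342 -0.1661] -9.5 mid [0.6197 0.1381] [[1.0, -0.2], [-0.5, 1.0], [-4.7, 0.3], [3.4, 2.7], [3.7, -1.4], [-3.5, -5.4]]
C [ 0.4795 -0.1004  0.1998] 11.4 mid [ 0.457 -0.105] [[-0.6, 0.4], [0.4, 1.1], [-5.6, -0.8], [-4.5, 2.8], [2.1, -0.4], [3.2, -6.0]]
D [ 0.6157 -0.1173  0.1134] 6.5 mid [ 0.5929 -0.1199] [[1.3, 1.1], [-0.8, -0.1], [-5.0, -0.9], [-4.1, 4.0], [3.3, 0.2], [2.8, -5.0]]
[[ 0.367 -0.29   0.095]
 [ 0.602 -0.27   0.095]
 [ 0.616 -0.447  0.095]
 [ 0.381 -0.465  0.095]] [ 0.49171724 -0.36832326  0.095     ] [np.float64(0.236), np.float64(0.178), np.float64(0.235), np.float64(0.176)]
```

```bash
cat > fit2.py <<'E'
from fit import *
import pickle
p1=pickle.load(open('w1.pkl','rb'))
p0={'vfov': 65.70646984690485, 'cx': 312.70726567261624, 'cy': 241.9527392173831, 'R': np.array([[ 9.99999864e-01, -3.18913918e-04, -4.13677551e-04],
       [-2.00850740e-04, -9.65856608e-01,  2.59077154e-01],
       [-4.82176507e-04, -2.59077036e-01, -9.65856541e-01]]), 't': np.array([-0.57489532, -0.03382651,  0.37726639])}
for ins in (.003,.004,.005):
  B=(.046,0,.052);O=(.024,0,.053);h=.031;a=.062-ins;b=.024-ins
  LL=(-a,-b,h);LR=(a,-b,h);UL=(-a,b,h);UR=(a,b,h)
  d={'A':(p0,[(B,(233,66)),(O,(208,67)),(LL,(143,113.5)),(LR,(252.5,90)),(UR,(250,46)),(UL,(136,70))]),
'B':(p0,[(B,(439.5,80.5)),(O,(418,73)),(LL,(320,84)),(LR,(441.5,109)),(UR,(448.5,66)),(UL,(327.5,41))]),
'C':(p1,[(B,(262.2,202.3)),(O,(239.8,206.4)),(UL,(171,200.6)),(LL,(181.2,238.6)),(LR,(282,219)),(UR,(271,180))]),
'D':(p1,[(B,(396.8,222.3)),(O,(377.8,226)),(UL,(295,209)),(LL,(299.8,248)),(LR,(406,239)),(UR,(404,200.6))])}
  for k,(p,o) in d.items():
    x,r=fit('wrist',p,o,[.55,.1,0]); c,s=np.cos(x[2]),np.sin(x[2])
    print(ins,k,x.round(4),np.degrees(x[2]).round(1),'mid',(x[:2]-.023*np.array([c,s])).round(4),r.round(1).tolist())
E
python3 fit2.py
```

```text
0.003 A [0.4606 0.1321 0.1006] 5.8 mid [0.4377 0.1298] [[0.3, -0.7], [0.7, 2.4], [-5.4, -2.3], [1.5, -0.6], [-0.2, 0.6], [-1.9, 0.7]]
0.003 B [ 0.6424  0.1334 -0.1504] -8.6 mid [0.6197 0.1368] [[1.1, -0.1], [-0.4, 1.5], [-0.7, -0.4], [1.4, -1.0], [0.3, 0.5], [-1.3, -0.2]]
0.003 C [ 0.4804 -0.1006  0.1917] 11.0 mid [ 0.4578 -0.105 ] [[0.3, 1.0], [1.3, 1.5], [-1.8, 1.0], [-2.4, -0.5], [-0.5, -1.9], [2.1, -2.0]]
0.003 D [ 0.6161 -0.1173  0.0904] 5.2 mid [ 0.5932 -0.1194] [[1.7, 2.1], [-0.3, 0.4], [-1.1, 0.2], [-1.9, -0.2], [0.5, -0.9], [1.1, -0.7]]
0.004 A [0.4609 0.1324 0.0954] 5.5 mid [0.438  0.1302] [[0.7, -0.7], [1.1, 2.2], [-4.5, -4.1], [0.6, -1.4], [-0.7, 1.7], [-0.6, 0.8]]
0.004 B [ 0.6423  0.1336 -0.1536] -8.8 mid [0.6196 0.1372] [[0.9, -0.2], [-0.5, 1.3], [0.4, -1.7], [0.4, -2.3], [-0.9, 1.2], [-0.4, 0.5]]
0.004 C [ 0.4805 -0.1008  0.1997] 11.4 mid [ 0.458  -0.1054] [[0.4, 0.8], [1.4, 1.5], [-0.6, 2.2], [-1.5, -1.0], [-1.5, -2.9], [1.3, -1.1]]
0.004 D [ 0.6162 -0.1171  0.0961] 5.5 mid [ 0.5933 -0.1193] [[1.8, 1.7], [-0.2, 0.1], [-0.0, 1.2], [-0.8, -1.0], [-0.2, -2.1], [0.2, -0.2]]
0.005 A [0.4612 0.1325 0.0972] 5.6 mid [0.4383 0.1302] [[1.0, -0.9], [1.3, 2.0], [-3.5, -5.3], [-0.3, -2.5], [-1.4, 2.7], [0.6, 1.5]]
0.005 B [ 0.6422  0.1337 -0.1492] -8.6 mid [0.6194 0.1372] [[0.8, -0.5], [-0.7, 1.1], [1.6, -2.4], [-0.4, -3.9], [-2.2, 1.5], [0.2, 1.8]]
0.005 C [ 0.4804 -0.1005  0.2016] 11.5 mid [ 0.4579 -0.1051] [[0.2, 0.4], [1.3, 1.1], [0.2, 2.8], [-1.0, -2.2], [-2.7, -4.0], [0.3, -0.3]]
0.005 D [ 0.6162 -0.1168  0.0988] 5.7 mid [ 0.5933 -0.1191] [[1.8, 1.2], [-0.3, -0.3], [0.9, 1.9], [0.0, -2.2], [-1.2, -3.4], [-0.7, 0.4]]
```

Emit:
arm_command --increments '[0, 0, 0, 0.9, 5, -1, 1, 0, 0, 0, 0.9, 5, -1, 1, 0, 0, 0, 0, 5, 0, 1, 0, 0, 0, 0, 3, 0, 1, 0, 0, 0, 0, 1.5, 0, 1, 0, 0, 0, 0, 0, 0, 1, 0, 0, 0, 0, 0, 0, 1, 0, 0, 0, 0, 0, 0, 1]'

```text
clock: 1.7
position: [0.5935, -0.1201, 0.2513]
ee_rot: [-0.707, 0.707, 0.001, 0.001]
contact_force: [0.0, -0.5, 0.2]
width: 0.0
```

Run:
```python
from h import *
s=manip.get_state();print(s['clock'],s['position'],s['contact_force'],s['width'],s['ee_rot'])
snap('side','s1',(230,180,450,330),3.5)
snap('wrist','w2')
s=manip.get_state();print(s['position'],s['contact_force'])
```

```text
1.7 [ 0.59354638 -0.12006048  0.25129826] [ 0.03902987 -0.4649796   0.15541218] 4.723380824748737e-05 [-0.70678261  0.70742925  0.00109979  0.00099541]
[ 0.59330813 -0.12009469  0.25088707] [-0.38954553 -0.50711762 -0.42923952]
```

View pics/s1.png

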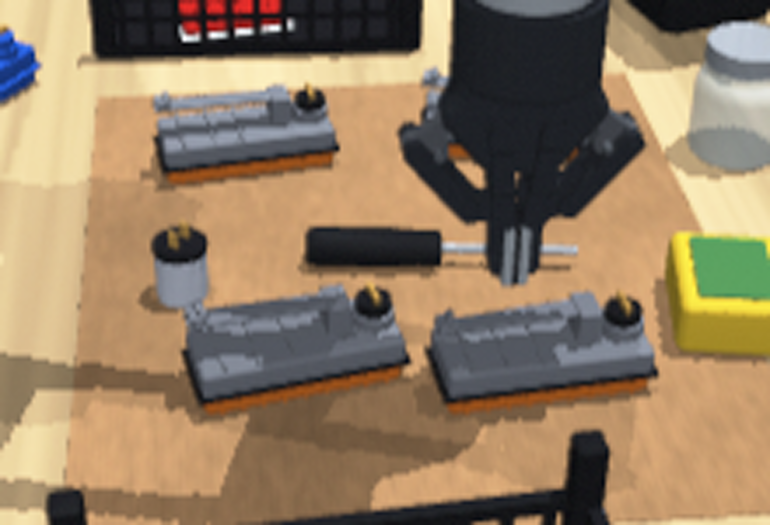

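View pics/w2.png

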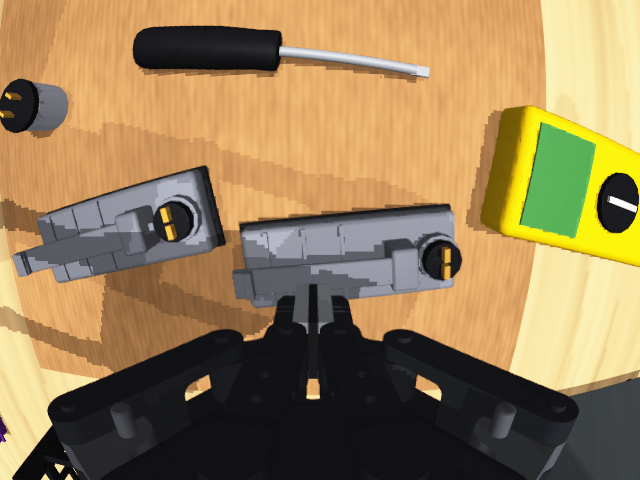

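Run:
```python
from h import *
p=vision.camera_params('wrist'); ps=vision.camera_params('side')
for X in [(.5935,-.12,.0783),(.5933,-.1193,.052)]:
    a=proj('side',ps,np.array(X)); print(proj('wrist',p,np.array(X)), a,(a-[230,180])*3.5)
for n,uv in dict(Dend=(241,283),Dboss=(403,268),Dbulb=(442,261),Cend=(24,263),Cboss=(135,233),Cbulb=(173,223)).items():
    print(n,at('wrist',p,*uv,.052).round(4))
```

```text
[311.17787161 303.68780036] [374.84499048 258.95901003] [506.95746669 276.35653512]
[310.78635369 279.7188427 ] [373.86936447 269.68183578] [503.54277563 313.88642523]
Dend [ 0.5591 -0.1212  0.052 ]
Dboss [ 0.6383 -0.1136  0.052 ]
Dbulb [ 0.6583 -0.1103  0.052 ]
Cend [ 0.4204 -0.1133  0.052 ]
Cboss [ 0.5049 -0.0957  0.052 ]
Cbulb [ 0.5266 -0.0908  0.052 ]
```

Emit:
arm_command --increments '[0, 0, 0, -0.1, 0.7, 0.1, 1, 0, 0, 0, 0, 0.5, 0, 1, 0, 0, 0, 0, 0.2, 0, 1, 0, 0, 0, 0, 0.2, 0, 1, 0, 0, 0, 0, 0, 0, 1, 0, 0, 0, 0, 0, 0, 1]'

```text
clock: 2.55
position: [0.5921, -0.119, 0.2338]
ee_rot: [-0.707, 0.707, 0.0, 0.0]
contact_force: [1.3, -0.2, -0.4]
width: -0.0
```

Emit:
arm_command --increments '[0, 0, 0, 0, 0.2, 0, 1, 0, 0, 0, 0, 0.2, 0, 1, 0, 0, 0, 0, 0, 0, 1, 0, 0, 0, 0, 0, 0, 1]'

```text
clock: 3.05
position: [0.5921, -0.119, 0.2297]
ee_rot: [-0.707, 0.707, 0.0, 0.0]
contact_force: [-0.0, -0.1, 0.3]
width: 0.0002
```

Emit:
arm_command --increments '[0, 0, 0, 0, 0.2, 0, 1, 0, 0, 0, 0, 0, 0, 1, 0, 0, 0, 0, 0, 0, 1]'

```text
clock: 3.42
position: [0.592, -0.119, 0.2277]
ee_rot: [0.707, -0.707, -0.0, -0.0]
contact_force: [0.8, -0.3, -0.3]
width: 0.0003
```

Emit:
arm_command --increments '[0, 0, 0, 0, 0.1, 0, 1, 0, 0, 0, 0, 0, 0, 1, 0, 0, 0, 0, 0, 0, 1]'

```text
clock: 3.8
position: [0.592, -0.119, 0.2267]
ee_rot: [-0.707, 0.707, 0.0, 0.0]
contact_force: [0.3, 0.2, -0.2]
width: 0.0002
```

Emit:
arm_command --increments '[0, 0, 0, 0, 0.1, 0, 1, 0, 0, 0, 0, 0, 0, 1, 0, 0, 0, 0, 0, 0, 1]'

```text
clock: 4.18
position: [0.592, -0.119, 0.2257]
ee_rot: [0.707, -0.707, -0.0, -0.0]
contact_force: [-0.2, 0.4, 0.5]
width: -0.0
```

Emit:
arm_command --increments '[0, 0, 0, 0, 0.1, 0, 1, 0, 0, 0, 0, 0, 0, 1, 0, 0, 0, 0, 0, 0, 1]'

```text
clock: 4.55
position: [0.592, -0.119, 0.2247]
ee_rot: [-0.707, 0.707, 0.0, 0.0]
contact_force: [0.1, 0.6, -0.6]
width: 0.0001
```

Emit:
arm_command --increments '[0, 0, 0, 0, 0.1, 0, 1, 0, 0, 0, 0, 0, 0, 1, 0, 0, 0, 0, 0, 0, 1]'

```text
clock: 4.92
position: [0.592, -0.119, 0.2237]
ee_rot: [-0.707, 0.707, 0.0, 0.0]
contact_force: [0.4, -0.2, 1.9]
width: -0.0004
```

Emit:
arm_command --increments '[0, 0, 0, 0, 0.1, 0, 1, 0, 0, 0, 0, 0, 0, 1, 0, 0, 0, 0, 0, 0, 1]'

```text
clock: 5.3
position: [0.592, -0.119, 0.223]
ee_rot: [-0.707, 0.707, 0.0, 0.0]
contact_force: [-1.2, -0.1, 3.3]
width: -0.0001
```

```bash
python3 -c "
from h import *
s=manip.get_state();print(s['position'],s['contact_force'])"
```

```text
[ 0.5920487  -0.1190268   0.22299846] [-1.20390601 -0.13263578  3.27803479]
```

Emit:
arm_command --increments '[0, 0, 0, 0, 0.1, 0, 1, 0, 0, 0, 0, 0, 0, 1, 0, 0, 0, 0, 0, 0, 1]'

```text
clock: 5.68
position: [0.5921, -0.119, 0.2223]
ee_rot: [-0.707, 0.707, 0.0, 0.0]
contact_force: [-0.9, 0.2, 5.6]
width: -0.0001
```

Emit:
arm_command --increments '[0, 0, 0, 0, 0, 0, 1, 0, 0, 0, 0, 0, 0, 1, 0, 0, 0, 0, 0, 0, 1]'

```text
clock: 6.05
position: [0.5921, -0.119, 0.2223]
ee_rot: [-0.707, 0.707, 0.0, 0.0]
contact_force: [-0.8, -0.3, 6.1]
width: 0.0001
```

Emit:
arm_command --increments '[0, 0, 0, 0, -1, 0, 1, 0, 0, 0, 0, -3, 0, 1, 0, 0, 0, -4.4, 0, 0.5, 1, 0, 0, 0, -4.4, 0, 0.4, 1, 0, 0, 0, -4.5, 0, 0.5, 1, 0, 0, 0, 0, 0, 0, 1, 0, 0, 0, 0, 0, 0, 1]'

```text
clock: 6.92
position: [0.4598, -0.1053, 0.2623]
ee_rot: [-0.707, 0.707, 0.001, 0.001]
contact_force: [0.8, -0.4, -0.4]
width: -0.0001
```

Run:
```python
from h import *
s=manip.get_state();print(s['clock'],s['position'],s['contact_force'])
p=snap('wrist','w3')
snap('side','s3',(250,180,450,330),3.5)
for X in [(*s['position'][:2],s['position'][2]-.173),(.4589,-.1052,.052)]: print(proj('wrist',p,np.array(X)))
```

```text
6.925 [ 0.45982524 -0.10533018  0.26231109] [ 0.84246725 -0.44866954 -0.40172795]
[310.5433751  303.45344866]
[308.85967359 272.94522419]
```

View pics/w3.png

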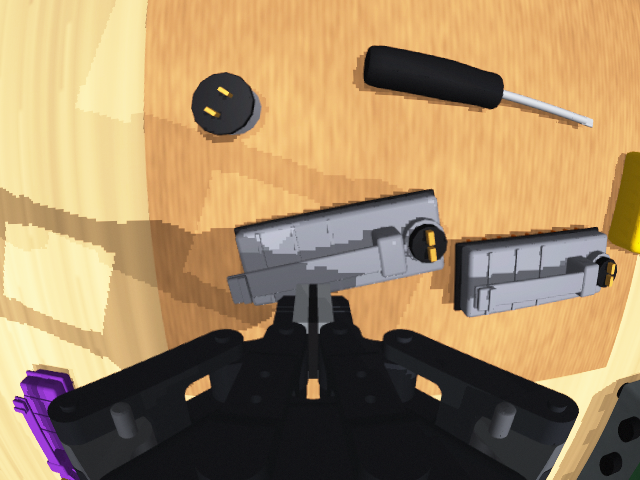

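View pics/s3.png

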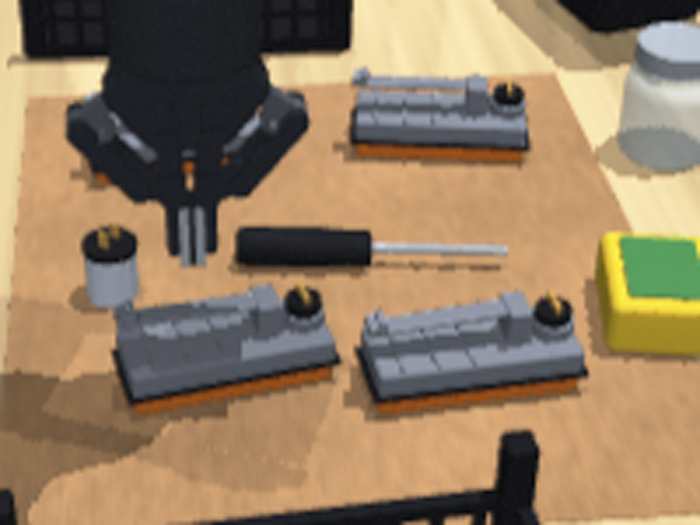

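Emit:
arm_command --increments '[0, 0, 0, -0.1, 1.5, 0, 1, 0, 0, 0, 0, 1.2, 0, 1, 0, 0, 0, 0, 0.4, 0, 1, 0, 0, 0, 0, 0.2, 0, 1, 0, 0, 0, 0, 0, 0, 1, 0, 0, 0, 0, 0, 0, 1]'

```text
clock: 7.78
position: [0.4582, -0.1051, 0.229]
ee_rot: [-0.707, 0.707, 0.0, 0.0]
contact_force: [-0.5, -0.8, -0.2]
width: -0.0003
```

Emit:
arm_command --increments '[0, 0, 0, 0, 0.2, 0, 1, 0, 0, 0, 0, 0, 0, 1, 0, 0, 0, 0, 0, 0, 1]'

```text
clock: 8.15
position: [0.4582, -0.1051, 0.227]
ee_rot: [-0.707, 0.707, 0.0, 0.0]
contact_force: [0.4, 0.2, 0.7]
width: -0.0001
```

Emit:
arm_command --increments '[0, 0, 0, 0, 0.1, 0, 1, 0, 0, 0, 0, 0, 0, 1, 0, 0, 0, 0, 0, 0, 1]'

```text
clock: 8.52
position: [0.4582, -0.1051, 0.226]
ee_rot: [-0.707, 0.707, 0.0, 0.0]
contact_force: [-0.6, -0.1, 4.1]
width: 0.0003
```

Emit:
arm_command --increments '[0, 0, 0, 0, 0.1, 0, 1, 0, 0, 0, 0, 0, 0, 1, 0, 0, 0, 0, 0, 0, 1]'

```text
clock: 8.9
position: [0.4582, -0.1051, 0.2252]
ee_rot: [-0.707, 0.707, 0.0, 0.0]
contact_force: [-0.5, -0.0, 8.2]
width: 0.0
```

Emit:
arm_command --increments '[0, 0, 0, 0, -1, 0, 1, 0, 0, 0, 0, -5, 0, 1, 0, 0, 0, -0.5, 0, 5.5, 1, 0, 0, 0, -0.5, 0, 6, 1, 0, 0, 0, -0.5, 0, 6, 1, 0, 0, 0, -0.5, 0, 5.8, 1, 0, 0, 0, 0, 0, 0, 1, 0, 0, 0, 0, 0, 0, 1]'

```text
clock: 9.9
position: [0.4377, 0.128, 0.2845]
ee_rot: [-0.707, 0.707, 0.0, -0.001]
contact_force: [0.6, 0.1, -0.7]
width: 0.0
```

Run:
```python
from h import *
s=manip.get_state();print(s['clock'],s['position'],s['contact_force'])
p=snap('wrist','w4')
import pickle;pickle.dump(p,open('w4.pkl','wb'))
for X in [(*s['position'][:2],s['position'][2]-.173),(.438,.130,.052)]: print(proj('wrist',p,np.array(X)))
```

```text
9.9 [0.43765527 0.12797124 0.28451712] [ 0.57638471  0.05856884 -0.69941578]
[311.93805801 303.48106023]
[312.71376618 256.54664215]
```

View pics/w4.png

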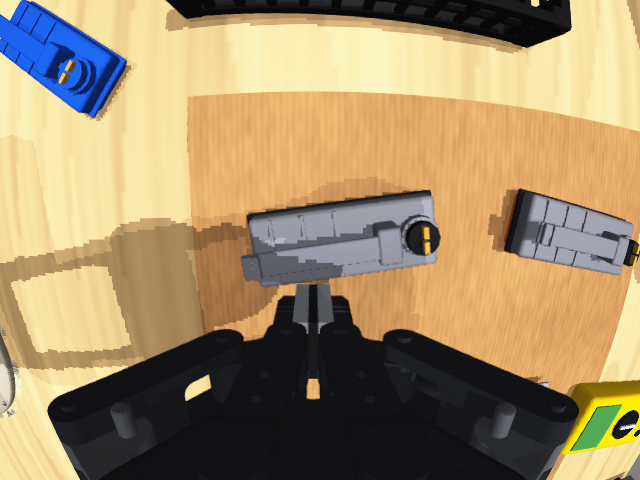

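Emit:
arm_command --increments '[0, 0, 0, 0.1, 2.5, 0.2, 1, 0, 0, 0, 0, 2, 0, 1, 0, 0, 0, 0, 0.6, 0, 1, 0, 0, 0, 0, 0.4, 0, 1, 0, 0, 0, 0, 0, 0, 1, 0, 0, 0, 0, 0, 0, 1]'

```text
clock: 10.7
position: [0.4393, 0.1299, 0.2303]
ee_rot: [0.707, -0.707, -0.0, -0.001]
contact_force: [-1.2, -0.2, 0.3]
width: -0.0002
```

Emit:
arm_command --increments '[0, 0, 0, 0, 0.2, 0, 1, 0, 0, 0, 0, 0, 0, 1, 0, 0, 0, 0, 0, 0, 1]'

```text
clock: 11.08
position: [0.439, 0.1301, 0.2278]
ee_rot: [-0.707, 0.707, 0.0, 0.0]
contact_force: [0.9, -1.6, 0.5]
width: 0.0001
```

Emit:
arm_command --increments '[0, 0, 0, 0, 0.1, 0, 1, 0, 0, 0, 0, 0, 0, 1, 0, 0, 0, 0, 0, 0, 1]'

```text
clock: 11.45
position: [0.439, 0.13, 0.2267]
ee_rot: [-0.707, 0.707, 0.0, 0.0]
contact_force: [0.9, 0.2, 0.0]
width: 0.0001
```

Emit:
arm_command --increments '[0, 0, 0, 0, 0.1, 0, 1, 0, 0, 0, 0, 0, 0, 1, 0, 0, 0, 0, 0, 0, 1]'

```text
clock: 11.82
position: [0.4391, 0.13, 0.2258]
ee_rot: [0.707, -0.707, -0.0, -0.0]
contact_force: [-0.6, -0.8, 3.0]
width: 0.0001
```

Emit:
arm_command --increments '[0, 0, 0, 0, 0.1, 0, 1, 0, 0, 0, 0, 0, 0, 1, 0, 0, 0, 0, 0, 0, 1]'

```text
clock: 12.2
position: [0.4391, 0.13, 0.2252]
ee_rot: [0.707, -0.707, -0.0, -0.0]
contact_force: [-2.4, -0.3, 6.1]
width: -0.0005
```

Emit:
arm_command --increments '[0, 0, 0, 0, -1, 0, 1, 0, 0, 0, 0, -5, 0, 1, 0, 0, 0, 6, 0, 0.3, 1, 0, 0, 0, 6, 0, 0.3, 1, 0, 0, 0, 6, 0, 0, 1, 0, 0, 0, 0, 0, 0, 1, 0, 0, 0, 0, 0, 0, 1]'

```text
clock: 13.08
position: [0.6184, 0.1359, 0.2841]
ee_rot: [-0.707, 0.707, -0.001, -0.001]
contact_force: [-1.5, 0.3, 0.0]
width: -0.0001
```

Run:
```python
from h import *
s=manip.get_state();print(s['clock'],s['position'],s['contact_force'])
p=snap('wrist','w5')
import pickle;pickle.dump(p,open('w5.pkl','wb'))
for X in [(*s['position'][:2],s['position'][2]-.173),(.6195,.137,.052)]: print(proj('wrist',p,np.array(X)))
```

```text
13.075 [0.61837305 0.13589778 0.28407636] [-1.5159488   0.32906438  0.00278897]
[312.69189517 303.72139549]
[314.82428584 258.56690112]
```

View pics/w5.png

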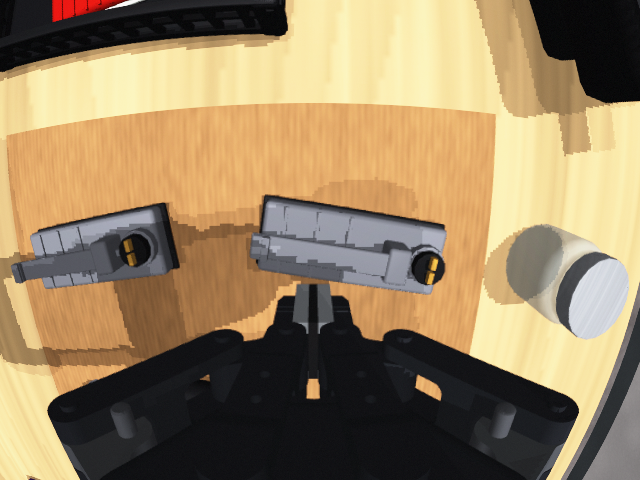

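Emit:
arm_command --increments '[0, 0, 0, 0.1, 2.5, 0.2, 1, 0, 0, 0, 0, 2, 0, 1, 0, 0, 0, 0, 0.6, 0, 1, 0, 0, 0, 0, 0.4, 0, 1, 0, 0, 0, 0, 0, 0, 1, 0, 0, 0, 0, 0, 0, 1]'

```text
clock: 13.88
position: [0.6202, 0.138, 0.2305]
ee_rot: [0.707, -0.707, -0.001, -0.001]
contact_force: [0.4, 0.7, 0.2]
width: 0.0001
```

Emit:
arm_command --increments '[0, 0, 0, 0, 0.2, 0, 1, 0, 0, 0, 0, 0, 0, 1, 0, 0, 0, 0, 0, 0, 1]'

```text
clock: 14.25
position: [0.62, 0.138, 0.2277]
ee_rot: [0.707, -0.707, -0.0, -0.0]
contact_force: [0.5, -0.5, -0.1]
width: -0.0
```

Emit:
arm_command --increments '[0, 0, 0, 0, 0.1, 0, 1, 0, 0, 0, 0, 0, 0, 1, 0, 0, 0, 0, 0, 0, 1]'

```text
clock: 14.62
position: [0.62, 0.138, 0.2267]
ee_rot: [-0.707, 0.707, 0.0, -0.0]
contact_force: [0.0, -0.2, -0.8]
width: -0.0001
```

Emit:
arm_command --increments '[0, 0, 0, 0, 0.1, 0, 1, 0, 0, 0, 0, 0, 0, 1, 0, 0, 0, 0, 0, 0, 1]'

```text
clock: 15.0
position: [0.62, 0.138, 0.2257]
ee_rot: [-0.707, 0.707, 0.0, 0.0]
contact_force: [-0.5, 0.5, -0.2]
width: 0.0002
```

Emit:
arm_command --increments '[0, 0, 0, 0, 0.1, 0, 1, 0, 0, 0, 0, 0, 0, 1, 0, 0, 0, 0, 0, 0, 1]'

```text
clock: 15.38
position: [0.6201, 0.138, 0.2249]
ee_rot: [0.707, -0.707, -0.0, -0.0]
contact_force: [0.3, 0.8, 1.5]
width: 0.0002
```

Emit:
arm_command --increments '[0, 0, 0, 0, 0.1, 0, 1, 0, 0, 0, 0, 0, 0, 1, 0, 0, 0, 0, 0, 0, 1]'

```text
clock: 15.75
position: [0.6201, 0.138, 0.2239]
ee_rot: [0.707, -0.707, -0.0, -0.0]
contact_force: [-0.8, -0.4, 2.5]
width: 0.0001
```

Emit:
arm_command --increments '[0, 0, 0, 0, 0.1, 0, 1, 0, 0, 0, 0, 0, 0, 1, 0, 0, 0, 0, 0, 0, 1]'

```text
clock: 16.12
position: [0.6201, 0.138, 0.2228]
ee_rot: [0.707, -0.707, -0.0, -0.0]
contact_force: [0.2, -0.5, 3.7]
width: 0.0004
```

Softer: about 1 N/mm. I continue.

Emit:
arm_command --increments '[0, 0, 0, 0, 0.1, 0, 1, 0, 0, 0, 0, 0.1, 0, 1, 0, 0, 0, 0, 0, 0, 1, 0, 0, 0, 0, 0, 0, 1]'

```text
clock: 16.62
position: [0.6201, 0.138, 0.2209]
ee_rot: [0.707, -0.707, -0.0, -0.0]
contact_force: [-1.4, -0.5, 4.6]
width: -0.0004
```

Emit:
arm_command --increments '[0, 0, 0, 0, 0.1, 0, 1, 0, 0, 0, 0, 0, 0, 1, 0, 0, 0, 0, 0, 0, 1]'

```text
clock: 17.0
position: [0.6202, 0.138, 0.22]
ee_rot: [0.707, -0.707, -0.0, -0.0]
contact_force: [0.0, -0.3, 6.3]
width: -0.0001
```

Emit:
arm_command --increments '[0, 0, 0, 0, 0.05, 0, 1, 0, 0, 0, 0, 0, 0, 1, 0, 0, 0, 0, 0, 0, 1, 0, 0, 0, 0, 0, 0, 1, 0, 0, 0, 0, 0, 0, 1]'

```text
clock: 17.62
position: [0.6202, 0.138, 0.2197]
ee_rot: [-0.707, 0.707, 0.0, 0.0]
contact_force: [0.2, 0.4, 6.5]
width: -0.0001
```

Run:
```python
from fit import *
import pickle
p=pickle.load(open('w5.pkl','rb'))
im=cv2.imread('pics/w5_full.png')
cv2.imwrite('pics/w5b.png',cv2.resize(im[180:310,235:460],None,fx=3.5,fy=3.5,interpolation=cv2.INTER_CUBIC))
```

```text
(no output)
```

View pics/w5b.png

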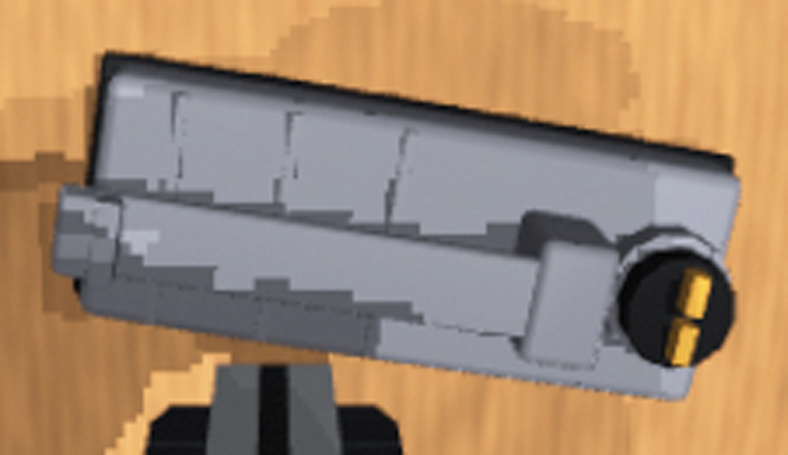

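Run:
```python
from fit import *
import pickle
p=pickle.load(open('w5.pkl','rb'))
B=(.046,0,.052);O=(.024,0,.053);h=.031
for ins in (.003,.0035,.004):
  a=.062-ins;b=.024-ins
  o=[(B,(428.4,268)),(O,(397.9,266.3)),((-a,b,h),(267.9,202.9)),((-a,-b,h),(259.3,268)),((a,-b,h),(430.7,292.3)),((a,b,h),(445,231.4))]
  x,r=fit('wrist',p,o,[.64,.13,-.15]);print(x.round(4),np.degrees(x[2]),r.round(1).tolist())
for uv in [(285,30),(150,45),(0,68)]: print(at('wrist',p,*uv,.0))
```

```text
[ 0.6434  0.1361 -0.1501] -8.60179409157799 [[3.2, 2.5], [-0.7, -0.1], [-4.7, -0.0], [-3.7, -0.3], [1.9, -0.5], [2.6, 0.1]]
[ 0.6434  0.1362 -0.1511] -8.657665751805931 [[3.3, 2.3], [-0.6, -0.3], [-3.9, 0.6], [-2.8, -1.2], [1.5, -1.3], [1.8, 0.7]]
[ 0.6435  0.1364 -0.153 ] -8.764393304444436 [[3.4, 2.2], [-0.5, -0.5], [-3.0, 1.1], [-1.8, -2.3], [1.1, -2.2], [1.1, 1.2]]
[0.59952309 0.28149687 0.        ]
[0.5011491  0.27963209 0.        ]
[0.34088798 0.29261014 0.        ]
```

Emit:
arm_command --increments '[0, 0, 0, 0, -1, 0, 1, 0, 0, 0, 0, -5, 0, 1, 0, 0, 0, 0, -6, 0, 1, 0, 0, 0, 0, 0, 0, 0.8, 0, 0, 0, 0, 0, 0, 0.8]'

```text
clock: 18.25
position: [0.6196, 0.138, 0.3389]
ee_rot: [-0.707, 0.707, -0.0, -0.0]
contact_force: [0.1, 0.4, -0.6]
width: 0.0168
```

Run:
```python
from h import *
s=manip.get_state();print(s['clock'],s['position'],s['qpos'].round(3),s['contact_force'],s['width'])
snap('side','s6',(250,170,450,320),3.5)
```

```text
18.25 [0.61957179 0.13796185 0.33888947] [ 0.11   0.405  1.474 -0.     1.263  0.11 ] [ 0.12134496  0.38617141 -0.62669472] 0.016829869380306218
```

View pics/s6.png

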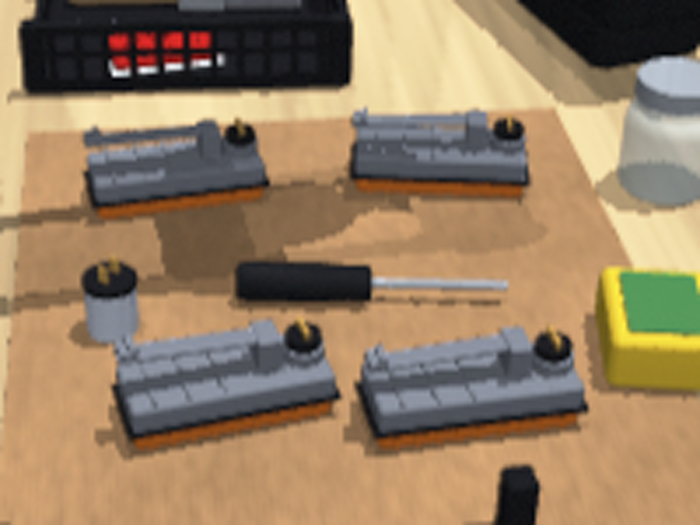

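Emit:
arm_command --increments '[0, 0, 0, 2.35, 0, -0.2, 0, 0, -0.177, 0, 0, 0, 0, 0, 0, -0.177, 0, 0, 0, 0, 0, 0, -0.177, 0, 0, 0, 0, 0, 0, -0.177, 0, 0, 0, 0, 0, 0, -0.177, 0, 0, 0, 0, 0, 0, -0.177, 0, 0, 0, 0, 0, 0, -0.177, 0, 0, 0, 0, 0]'

```text
clock: 19.3
position: [0.643, 0.1359, 0.3366]
ee_rot: [0.575, -0.574, -0.411, 0.414]
contact_force: [0.2, -0.1, 0.2]
width: 0.0851
```

Emit:
arm_command --increments '[0, -0.177, 0, 0, 0, 0, 0, 0, 0, 0, 0, 0, 0, 0, 0, 0, 0, 0, 0, 0, 0]'

```text
clock: 19.68
position: [0.6433, 0.136, 0.3379]
ee_rot: [0.538, -0.537, -0.459, 0.46]
contact_force: [-0.0, 0.2, -0.7]
width: 0.0852
```

Run:
```python
from h import *
from scipy.spatial.transform import Rotation as Ro
s=manip.get_state();print(s['clock'],s['position'],s['qpos'].round(3),s['contact_force'],s['width'])
print(Ro.from_quat(s['ee_rot'],scalar_first=True).as_matrix().round(3))
p=snap('wrist','w6')
import pickle;pickle.dump(p,open('w6.pkl','wb'))
```

```text
19.675 [0.64331879 0.13595941 0.33794105] [ 0.103  0.439  1.42   0.     1.285 -1.311] [-0.02166397  0.21575594 -0.73580242] 0.08518473333078237
[[ 0.157 -0.002 -0.988]
 [ 0.988 -0.     0.157]
 [-0.001 -1.     0.002]]
```

View pics/w6.png

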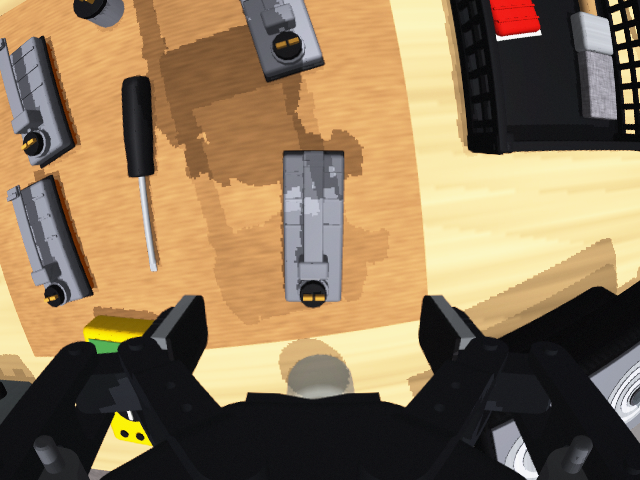

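Run:
```python
from fit import *
import pickle
p5=pickle.load(open('w5.pkl','rb'));p6=pickle.load(open('w6.pkl','rb'))
print('jar',at('wrist',p5,592,295,.085))
for uv,z in [((313,290),.052),((313,266),.053),((284,152),.031),((343,152),.031),((284,299),.031),((341,301),.031),((313,151),.045)]: print(uv,at('wrist',p6,*uv,z).round(4))
ps=vision.camera_params('side')
im=cv2.imread('pics/s6_full.png');
```

```text
jar [0.79043966 0.12175774 0.085     ]
(313, 290) [0.6826 0.1292 0.052 ]
(313, 266) [0.6637 0.1322 0.053 ]
(284, 152) [0.5807 0.1238 0.031 ]
(343, 152) [0.5875 0.1667 0.031 ]
(284, 299) [0.6954 0.1034 0.031 ]
(341, 301) [0.7044 0.1488 0.031 ]
(313, 151) [0.5832 0.145  0.045 ]
```

Emit:
arm_command --increments '[0, 0, 0, 0, 5, 0.2, 0, 0, 0, 0, 0, 5, 0, 0, 0, 0, 0, 0, 3, 0, 0, 0, 0, 0, 0, 2, 0, 0, 0, 0, 0, 0, 1.2, 0, 0, 0, 0, 0, 0, 0, 0, 0, 0, 0, 0, 0, 0, 0, 0]'

```text
clock: 20.6
position: [0.6421, 0.1364, 0.1782]
ee_rot: [-0.537, 0.538, 0.46, -0.459]
contact_force: [-0.6, -1.0, 0.3]
width: 0.0855
```

Run:
```python
from h import *
s=manip.get_state();print(s['clock'],s['position'],s['contact_force'],s['width'])
snap('side','s7',(300,150,500,300),3.5)
```

```text
20.6 [0.64206607 0.13635205 0.17821759] [-0.57071771 -0.97947646  0.34675453] 0.0855274221985331
```

View pics/s7.png

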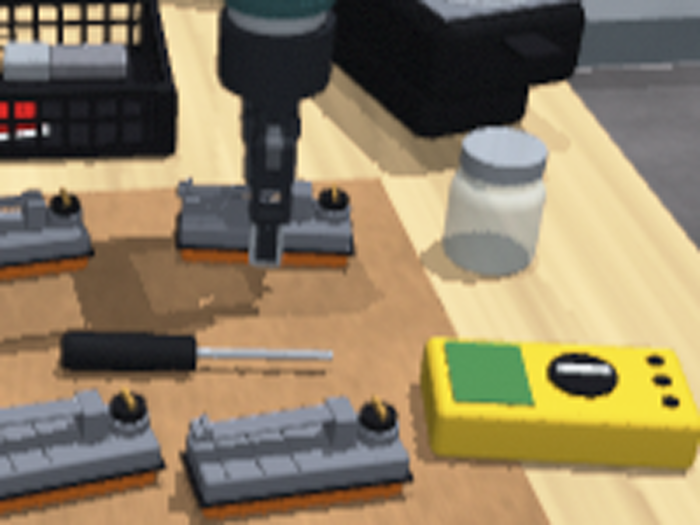

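Fingers straddle the lamp at its middle. Closing with moderate force.

Emit:
arm_command --increments '[0, 0, 0, 0, 0.2, 0, 0, 0, 0, 0, 0, 0, 0, 0.4, 0, 0, 0, 0, 0, 0, 0.7, 0, 0, 0, 0, 0, 0, 1, 0, 0, 0, 0, 0, 0, 1, 0, 0, 0, 0, 0, 0, 1]' --grip_force 35

```text
clock: 21.4
position: [0.6416, 0.1363, 0.1756]
ee_rot: [-0.537, 0.537, 0.46, -0.46]
contact_force: [-1.7, -0.4, 5.4]
width: 0.0465
```

Emit:
arm_command --increments '[0, 0, 0, 0, 0, 0, 1, 0, 0, 0, 0, -0.5, 0, 1, 0, 0, 0, 0, -0.5, 0, 1, 0, 0, 0, 0, -0.5, 0, 1, 0, 0, 0, 0, 0, 0, 1]'

```text
clock: 22.02
position: [0.6418, 0.1363, 0.1906]
ee_rot: [-0.537, 0.537, 0.46, -0.46]
contact_force: [0.9, 0.5, -1.6]
width: 0.0468
```

Run:
```python
from h import *
s=manip.get_state();print(s['clock'],s['position'],s['contact_force'],s['width'])
snap('side','s8',(300,150,500,300),3.5)
```

```text
22.025 [0.64177353 0.13633157 0.19063213] [ 0.91126616  0.47315291 -1.5883179 ] 0.04677358211527032
```

View pics/s8.png

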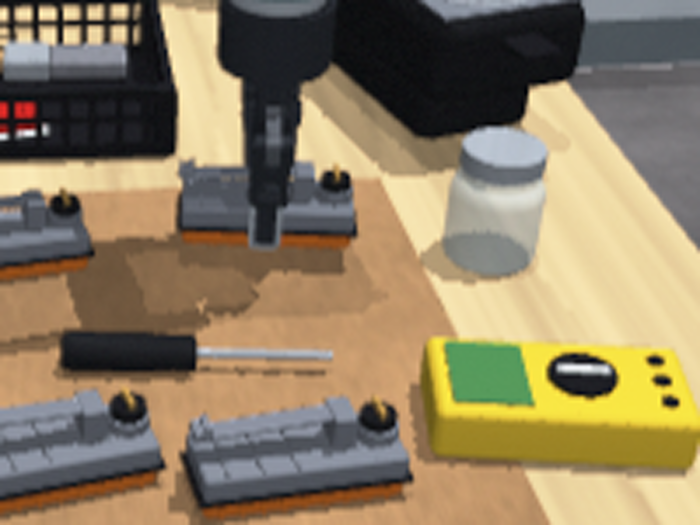

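Emit:
arm_command --increments '[0, 0, 0, 0, -2, 0, 1, 0, 0, 0, 0, -4, 0, 1, 0, -0.12, 0, 0, -4, 0, 1, 0, -0.117, 0, 0, -4, 0, 1, 0, 0, 0, 0, 0, 0, 1, 0, 0, 0, 0, 0, 0, 1]'

```text
clock: 22.82
position: [0.6409, 0.1362, 0.3289]
ee_rot: [0.48, -0.479, -0.519, 0.52]
contact_force: [-0.4, -0.7, -2.3]
width: 0.047
```

```bash
cat > st.py <<'E'
from h import *
from scipy.spatial.transform import Rotation as Ro
s=manip.get_state();M=Ro.from_quat(s['ee_rot'],scalar_first=True).as_matrix()
print(s['clock'],s['position'].round(4),s['contact_force'].round(1),s['width'],'yaw',np.degrees(np.arctan2(M[1,0],M[0,0])),s['qpos'].round(2))
d=np.array([.4917,-.3683,.2])-s['position'];print('to crate, tool axes cm',(M.T@d*100).round(2))
E
python3 st.py
```

```text
22.825 [0.6409 0.1362 0.3289] [-0.4 -0.7 -2.3] 0.04697208285346623 yaw 94.64443890254726 [ 0.1   0.44  1.44 -0.    1.26 -1.55]
to crate, tool axes cm [-49.08  12.94  18.93]
```

Emit:
arm_command --increments '[0, 0, 0, -2.1, 0, 0.9, 1, 0, 0, 0, -3.5, 0, 1.4, 1, 0, 0, 0, -4, 0, 1.5, 1, 0, 0, 0, -4, 0, 1.5, 1, 0, 0, 0, -4, 0, 1.5, 1, 0, 0, 0, -4, 0, 1.5, 1, 0, 0, 0, -4, 0, 1.5, 1, 0, 0, 0, -4, 0, 1.5, 1]'

```text
clock: 23.82
position: [0.5514, -0.1699, 0.3285]
ee_rot: [0.48, -0.478, -0.519, 0.52]
contact_force: [0.4, 0.8, -2.3]
width: 0.047
```

Emit:
arm_command --increments '[0, 0, 0, -4, 0, 1.5, 1, 0, 0, 0, -4, 0, 1.5, 1, 0, 0, 0, -4, 0, 1.5, 1, 0, 0, 0, -4, 0, 1.6, 1, 0, 0, 0, -2.5, 0, 1, 1, 0, 0, 0, -1, 0, 0.5, 1, 0, 0, 0, 0, 0, 0, 1, 0, 0, 0, 0, 0, 0, 1]'

```text
clock: 24.82
position: [0.4935, -0.3675, 0.3298]
ee_rot: [-0.479, 0.478, 0.521, -0.52]
contact_force: [-0.3, 0.2, -2.2]
width: 0.0464
```

```bash
python3 st.py
python3 - <<'E'
from h import *
import pickle
p=snap('wrist','w9');pickle.dump(p,open('w9.pkl','wb'))
p=snap('side','s9')
E
```

```text
24.825 [ 0.4935 -0.3675  0.3298] [-0.3  0.2 -2.2] 0.04640826922420751 yaw 94.73989701621892 [-0.75  0.38  1.53  0.    1.23 -2.41]
to crate, tool axes cm [-0.08 12.98  0.18]
```

View pics/w9.png

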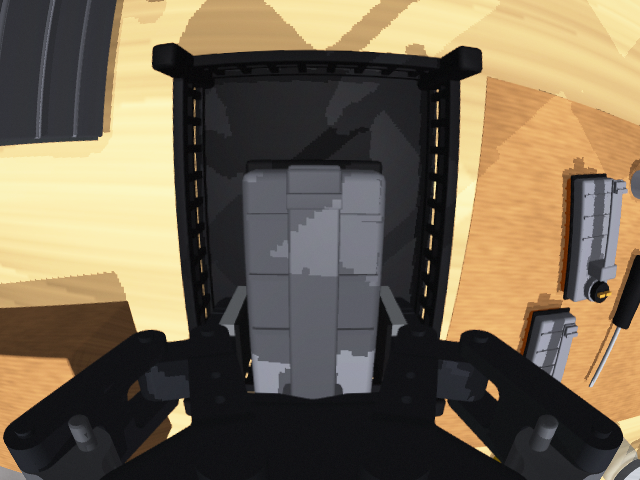

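View pics/s9.png

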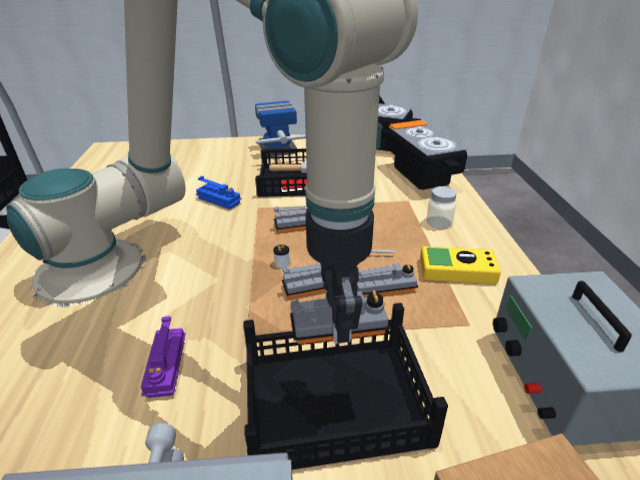

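Emit:
arm_command --increments '[0, 0, 0, 0, 3, 0.1, 1, 0, 0, 0, 0, 4, 0, 1, 0, 0, 0, 0, 4, 0, 1, 0, 0, 0, 0, 2, 0, 1, 0, 0, 0, 0, 1, 0, 1, 0, 0, 0, 0, 0, 0, 1, 0, 0, 0, 0, 0, 0, 1]'

```text
clock: 25.8
position: [0.4931, -0.3689, 0.1914]
ee_rot: [-0.478, 0.48, 0.52, -0.52]
contact_force: [0.7, -0.3, -2.1]
width: 0.0465
```

Emit:
arm_command --increments '[0, 0, 0, 0, 0.3, 0, 1, 0, 0, 0, 0, 0.2, 0, 1, 0, 0, 0, 0, 0.1, 0, 1, 0, 0, 0, 0, 0, 0, 1, 0, 0, 0, 0, 0, 0, 1]'

```text
clock: 26.42
position: [0.4925, -0.3687, 0.1842]
ee_rot: [-0.479, 0.479, 0.52, -0.52]
contact_force: [0.2, -0.4, -2.3]
width: 0.047
```

Emit:
arm_command --increments '[0, 0, 0, 0, 0.1, 0, 1, 0, 0, 0, 0, 0.1, 0, 1, 0, 0, 0, 0, 0, 0, 1, 0, 0, 0, 0, 0, 0, 1]'

```text
clock: 26.92
position: [0.4925, -0.3687, 0.1822]
ee_rot: [-0.479, 0.479, 0.52, -0.52]
contact_force: [0.5, -1.0, -1.9]
width: 0.0462
```

Emit:
arm_command --increments '[0, 0, 0, 0, 0.1, 0, 1, 0, 0, 0, 0, 0, 0, 1, 0, 0, 0, 0, 0, 0, 1]'

```text
clock: 27.3
position: [0.4925, -0.3686, 0.1812]
ee_rot: [-0.479, 0.479, 0.52, -0.52]
contact_force: [-0.4, 0.3, -2.0]
width: 0.0467
```

Emit:
arm_command --increments '[0, 0, 0, 0, 0.1, 0, 1, 0, 0, 0, 0, 0, 0, 1, 0, 0, 0, 0, 0, 0, 1]'

```text
clock: 27.68
position: [0.4925, -0.3687, 0.1807]
ee_rot: [-0.479, 0.479, 0.52, -0.52]
contact_force: [-0.4, 0.5, 2.9]
width: 0.0467
```

```bash
python3 st.py
python3 - <<'E'
from h import *
snap('side','s10',(230,250,450,415),3.4)
E
```

```text
27.675 [ 0.4925 -0.3687  0.1807] [-0.4  0.5  2.9] 0.04668875127303564 yaw 94.71176159874774 [-0.76  0.53  1.71  0.    0.9  -2.41]
to crate, tool axes cm [ 0.04 -1.93  0.08]
```

View pics/s10.png

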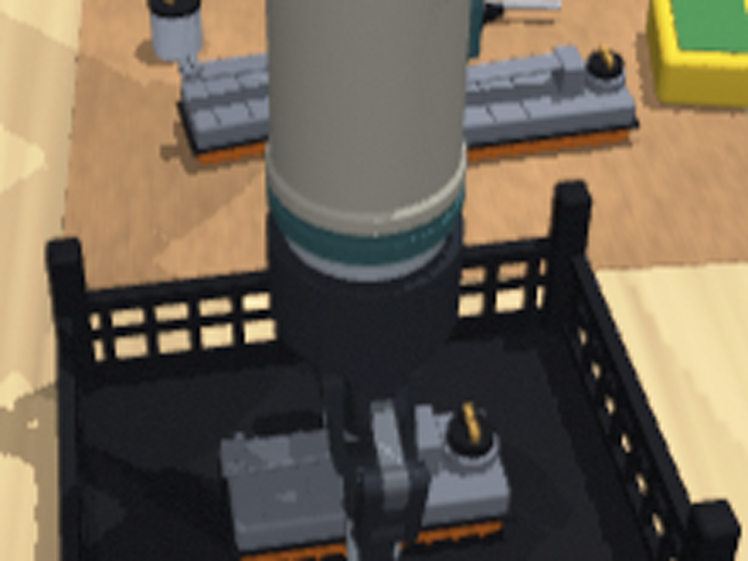

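Emit:
arm_command --increments '[0, 0, 0, 0, 0, 0, 0.4, 0, 0, 0, 0, 0, 0, 0.2, 0, 0, 0, 0, 0, 0, 0.1, 0, 0, 0, 0, 0, 0, 0, 0, 0, 0, 0, 0, 0, 0, 0, 0, 0, 0, -0.5, 0, 0, 0, 0, 0, 0, -1.5, 0, 0]'

```text
clock: 28.6
position: [0.4923, -0.3684, 0.2002]
ee_rot: [-0.48, 0.478, 0.52, -0.52]
contact_force: [0.7, 0.2, -0.2]
width: 0.0859
```

Emit:
arm_command --increments '[0, 0, 0, 0, -3, 0, 0, 0, 0, 0, 0, -5, 0, 0, 0, 0, 0, 0, -5, 0, 0, 0, 0, 0, 0, -2, 0, 0, 0, 0, 0, 0, 0, 0, 0, 0, 0, 0, 0, 0, 0, 0]'

```text
clock: 29.35
position: [0.4921, -0.3683, 0.3496]
ee_rot: [-0.48, 0.479, 0.52, -0.52]
contact_force: [-0.1, -0.4, -0.5]
width: 0.0855
```

```bash
python3 st.py
python3 - <<'E'
from h import *
import pickle
p=snap('wrist','w11');pickle.dump(p,open('w11.pkl','wb'))
snap('side','s11',(230,180,450,450),2.2)
snap('scene','c11')
E
```

```text
29.35 [ 0.4921 -0.3683  0.3496] [-0.1 -0.4 -0.5] 0.0855231861956776 yaw 94.71004658463356 [-0.76  0.37  1.51  0.    1.27 -2.41]
to crate, tool axes cm [-0.02 14.96  0.02]
```

View pics/w11.png

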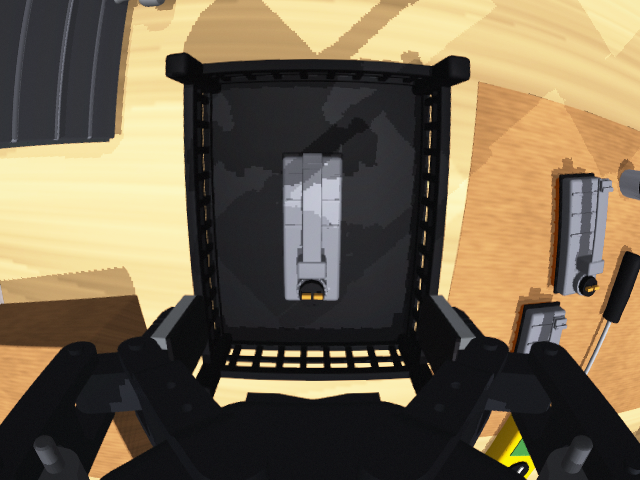

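View pics/s11.png

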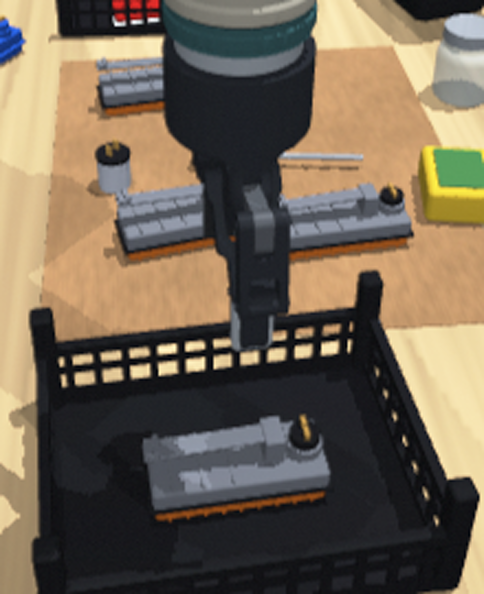

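View pics/c11.png

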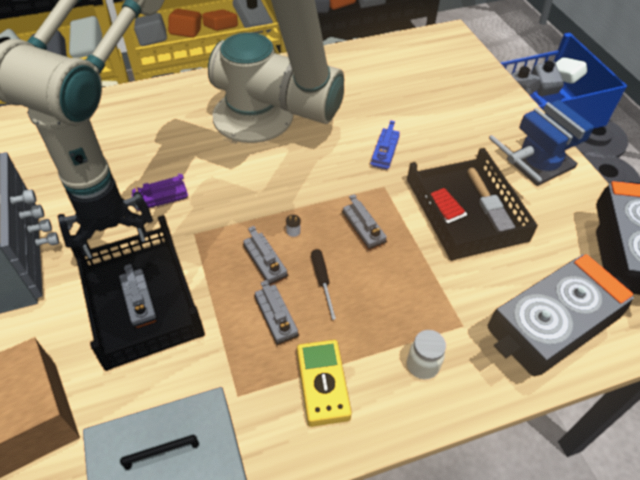

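```bash
python3 -c "
from rig import ticket
print(ticket.sign_off())"
```

```text
the job is handed in; nothing more can be done
None
```

The cracked lamp is in the scrap crate, set down lens down and let go, and the job was handed in at about 29.5 s of the 69 s allowed. The hand-in gave no verdict.

**Presses:** I pressed all four tongues at mid-length with the closed fingertips.

| Lamp | Force | Give | Judged |
|---|---|---|---|
| Near right | about 6 N | 1.9 mm | sound |
| Near left | 8.2 N | 1.8 mm | sound |
| Far left | 6.1 N | 1.5 mm | sound |
| Far right | about 6.5 N, held over 0.5 s | about 6 mm | cracked |

After the press, the far-right tongue's free end stayed about 2 px lower in the side view, roughly 4 to 5 mm.

**Move:** I gripped that lamp across its housing at its middle with 35 N, and lowered it until the wrist force showed contact. I then opened the fingers and pulled straight up.

**Last checks:** The final pictures show the lamp flat and about centred on the crate floor, with the gripper clear of it. The other three lamps and the bystanders look to be where they were; I judged that by eye and did not measure it.

**What disagreed:**
- The near-left press overshot the 6 N aim, though it stayed under the 12 N limit.
- The camera fits of the lamp positions differed by about 2 to 4 mm, within what the press and the grip needed.

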